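Slide the glue pot to its ring

ROBOT

A 6-joint arm with a two-finger parallel gripper is mounted at the origin on the work surface. World frame = base frame: x ahead of the robot, y to its left, z up, the work surface at z = 0. Lengths are in m, angles in degrees, forces in N, time in s.
With the tool pointing down it reaches from about 0.325 to 0.85 m from the base axis. Payload 15.5 kg.
Tool frame: the origin (TCP) lies at the very end of the fingers, on their centre line; the grasp point (between the pads) lies arm.grip_depth behind it (arm.grip_depth is the distance from the TCP to the grasp point, in m); z points along the fingers, y is the line along which they close (so a half turn about z gives the same grasp; the last joint's range is limited). The gripper opens to 91 mm and grips with 3 to 60 N. Pads are 32 mm wide; open, the fingers measure 118 mm over their backs; the gripper's body (76 mm by 178 mm) begins 60 mm behind the grasp point.
Start: joints at [-82.592, 28.281, 77.091, -0, 74.628, -5.472], TCP at [0.139, -0.609, 0.214] pointing down, gripper open.
Joint ranges: [-166.48, 166.48], [-47.26, 123.95], [12.59, 153.08], [-70.14, 250.14], [6.76, 159.57], [-176.63, 176.63]. Speed limits (degrees/s): [108.29, 108.29, 147.25, 172.46, 172.46, 172.46].

INTERFACE

Orientations are given as a 3x3 rotation matrix whose columns are the frame's x, y, z axes.
In Python, from rig import arm gives the robot as it stands. Calls block until the motion is done:
- arm.move_to(position, orientation): joint-space move of the TCP to a pose.
- arm.move_l(position, orientation=None, feed=0.15): straight line of the TCP; orientation=None keeps the orientation; feed is the mean speed in m/s.
- arm.move_joints(angles): joint-space move.
- arm.grip(opening): finger opening in m; the grip force is fixed at half the most; returns when the fingers have stopped.
- arm.sleep(seconds).
- arm.solve_ik(position, orientation): joint angles nearest the present ones, or None.
- arm.snapshot(name): name is "scene" or "top" or "wrist"; returns the picture (384x512x3 uint8, red, green, blue); there is no depth.
- arm.get_calibration(name): a dict with "intrinsics" (3x3 intrinsics, pixels), "cam_to_world" (4x4, takes a point from camera to world coordinates). Camera axes: x right, y down, z forward; pixel columns grow to the right and rows downward; lengths in m; the calibration is good to about 2 mm. A picture is of the moment at which its call begins: read the wrist's pose just before it. get_calibration takes no time and is no camera call; for the wrist camera it gives the pose at the moment of the call.
A pose or a line that the arm cannot do raises arm.Unreachable and nothing moves.
- arm.sign_off(): hands the job in; it is judged then, once.
Readings, each from a call of its own:
- arm.current_t(): time.
- arm.current_joint_positions(): joint angles.
- arm.current_dq(): joint speeds.
- arm.current_tau(): joint torques, N m.
- arm.current_ee_pos(): TCP position.
- arm.current_tool_rot(): TCP orientation.
- arm.current_force(): force on the tool from outside, world axes, zero at the start.
- arm.current_torque(): the same for the moment, N m.
- arm.current_width(): finger opening in m.
- arm.current_grasp_force(): force on a finger pad.
Only numpy, scipy, OpenCV 4.12 (cv2) and the standard library are available. Lean on these libraries where they do the work, as an engineer would, in place of code of your own. Each camera call takes 0.05 s, during which the arm holds its last target. There are 200 camera calls.

TASK

Slide the squat lidded pot with the side handle along the metal plate, from the place outlined by a square to the place outlined by a ring, so that its round base stands inside the ring. Keep it flat on the plate all the way, without lifting or tipping it, and leave the tall pot and the wooden hand screw where they are. Then let go.

Things in the scene. Friction and masses are not known exactly. Their poses are not given: they have to be found in the camera images.
- glue_pot_mid (a point): Squat steel pot to slide, 84 mm across, 96 tall, 0.4-0.8 kg, fixed lid, on the plate in the square outline. Point on its axis 48 mm above its underside. Lid top (88 mm across) 14 mm above the point; black round knob on the axis, 30 mm across, 14 to 48 mm above the point. Side handle 16 mm thick with wooden grip along the pot's +x to 150 mm from the axis, about level with the point.
- ring_place (a point): Centre of the ring outline to slide to: black painted circle, inner radius 57 mm, flat on the plate's top face (point at that face, 12 mm above the bench; z up, y along the plate's long side). The plate is a fixed smooth metal slab 200 x 460 x 12 mm with nothing proud between the two outlines, whose centres are 220 mm apart along it.
- tall_pot_mid (a point): Bystander to leave alone: tall steel pot, body 68 mm across, lid 72 mm, 146 mm tall with its knob, no side handle, on the bench off one end of the plate. Point on its axis, 73 mm above its underside.
- wood_clamp_mid (a point): Bystander to leave alone: wooden hand screw (clamp) lying on the bench off the other end of the plate. Two wooden jaws 180 mm long along its x, 98 mm wide over both, 36 mm tall; two spindles whose handles reach 112 mm either way along its y. Point at its centre, 18 mm above the bench.
Mind the look-alikes: they are no part of the job. Leave any orange or yellow look-alike of the part that bears glue_pot_mid alone.

How it is judged:
By the outcome, as a careful person would: the job done as asked, in the order asked, and still so for the second after the job is handed in, with the robot touching nothing.
It also fails if it takes over 38 s, if anything falls off the work surface, if the arm or the gripper's body presses on something with over 40 N, if the wrist force passes 120 N, or if a joint passes its speed limit or range.

## Working session

There is one attempt and no reset: what is moved stays moved. The work goes in short steps, each a Python script; the robot and the scene stay as the last script left them, time stands still between calls to the robot, and variables do not carry over. Pictures are saved under pics/ and viewed, at most 10 in all, crops included, and the job is handed in when it is done.

```bash
mkdir -p pics
cat > h.py <<'E'
import numpy as np, cv2
from rig import arm
def save(n,name):
    im=arm.snapshot(n); cv2.imwrite(f'pics/{name}.png',cv2.cvtColor(im,cv2.COLOR_RGB2BGR)); return im
def ray(n,px,z,cal=None):
    c=cal or arm.get_calibration(n); K=np.array(c['intrinsics']);T=np.array(c['cam_to_world'])
    d=T[:3,:3]@np.linalg.inv(K)@np.array([px[0],px[1],1.]); o=T[:3,3]
    return o+d*(z-o[2])/d[2]
E
python3 - <<'E'
from h import *
a=save('top','top0');b=save('scene','scene0')
for n in('top','scene'):
    c=arm.get_calibration(n);print(n,np.round(c['cam_to_world'],3).tolist(),np.round(c['intrinsics'],1).tolist())
print(arm.grip_depth,arm.current_t())
E
```

```text
top [[0.025, -0.988, 0.15, 0.326], [-1.0, -0.025, 0.001, 0.013], [0.003, -0.15, -0.989, 1.336], [0.0, 0.0, 0.0, 1.0]] [[461.4, 0.0, 255.8], [0.0, 461.4, 190.3], [0.0, 0.0, 1.0]]
scene [[-0.77, 0.498, -0.4, 1.04], [0.638, 0.587, -0.498, 0.694], [-0.013, -0.639, -0.769, 1.111], [0.0, 0.0, 0.0, 1.0]] [[459.1, 0.0, 256.1], [0.0, 459.1, 188.3], [0.0, 0.0, 1.0]]
0.0188 0.1
```

View pics/top0.png

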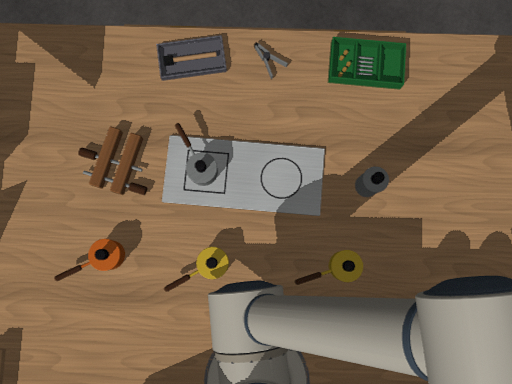

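View pics/scene0.png

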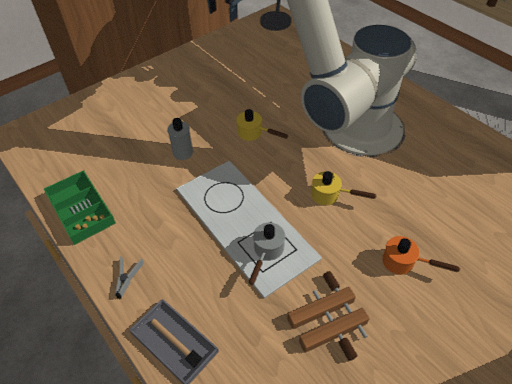

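Top view: the steel pot's knob is at about (201,166) in the square. The ring is centred at about (281,178), the tall pot is at (375,180), and the clamp is at (118,162). In the scene view the knob is at (269,231) and the ring at (224,197).

Run:
```python
from h import *
def blob(im,c,r,thr=60):
    g=im.max(axis=2); x0,y0=c[0]-r,c[1]-r
    m=(g[y0:y0+2*r,x0:x0+2*r]<thr).astype(np.uint8)
    n,l,s,ce=cv2.connectedComponentsWithStats(m)
    i=1+np.argmin(np.linalg.norm(ce[1:]-r,axis=1)+ (s[1:,4]<10)*99)
    return ce[i]+[x0,y0],s[i],(l==i),(x0,y0)
def ring(n,im,c,r):
    ctr,s,m,o=blob(im,c,r,90)
    ys,xs=np.nonzero(m); P=np.array([ray(n,(x+o[0],y+o[1]),.012)[:2] for x,y in zip(xs,ys)]).astype(np.float32)
    (cx,cy),(a,b),_=cv2.fitEllipse(P); print(n,'ring',cx,cy,a/2,b/2,len(P))
for n,k,rc,rr in(('top',(201,166),(281,178),26),('scene',(269,231),(224,197),25)):
    im=cv2.cvtColor(cv2.imread(f'pics/{n}0.png'),cv2.COLOR_BGR2RGB)
    c,s,_,_=blob(im,k,12); print(n,'knob',c,s,ray(n,c,.093))
    ring(n,im,rc,rr)
```

```text
top knob [200.5042735  165.55555556] [  6   6  12  13 117] [0.57971219 0.16849378 0.093     ]
top ring 0.5662325620651245 -0.05780252069234848 0.0585668571293354 0.0593634769320488 158
scene knob [268.52985075 231.23880597] [  6   5  11  15 134] [0.58091644 0.17120326 0.093     ]
scene ring 0.5523328185081482 -0.07121400535106659 0.06512171030044556 0.07942057400941849 39
```

```bash
cat >> h.py <<'E'
K0=np.array([.580,.170]); RG=np.array([.566,-.058])
u=(RG-K0)/np.linalg.norm(RG-K0)
def rots():
    for s in(1,-1):
        y=np.array([*(s*u),0]); z=np.array([0,0,-1.]); yield np.column_stack([np.cross(y,z),y,z])
E
python3 - <<'E'
from h import *
q0=np.array(arm.current_joint_positions())
best=[]
for R in rots():
    ok=[arm.solve_ik([*p,z],R) for p in(K0,RG) for z in(.22,.08)]
    print([None if q is None else np.round(q,0).tolist() for q in ok])
    if all(q is not None for q in ok): best.append((abs(ok[0][5]),R))
R=min(best,key=lambda b:b[0])[1]; np.save('R.npy',R)
arm.move_to([*K0,.22],R)
c=arm.get_calibration('wrist'); im=save('wrist','w0')
K=np.array(c['intrinsics']);T=np.linalg.inv(np.array(c['cam_to_world']))
for p in([*K0,.108],[*RG,.012]):
    v=K@(T@np.array([*p,1.]))[:3]; print('pred',v[:2]/v[2])
import json; json.dump({k:np.array(v).tolist() for k,v in c.items()},open('w0.json','w'))
print(arm.current_t(),arm.current_force())
E
```

```text
[[11.0, 26.0, 80.0, -0.0, 74.0, 104.0], [11.0, 35.0, 88.0, -0.0, 57.0, 104.0], [-12.0, 23.0, 85.0, -0.0, 72.0, 82.0], [-12.0, 33.0, 93.0, -0.0, 54.0, 82.0]]
[[11.0, 26.0, 80.0, -0.0, 74.0, -76.0], [11.0, 35.0, 88.0, -0.0, 57.0, -76.0], [-12.0, 23.0, 85.0, -0.0, 72.0, -98.0], [-12.0, 33.0, 93.0, -0.0, 54.0, -98.0]]
pred [256.80348158 191.94179093]
pred [ 71.1457489  174.63657595]
3.2833 [-0.26183902 -0.46163574 -0.16708958]
```

View pics/w0.png

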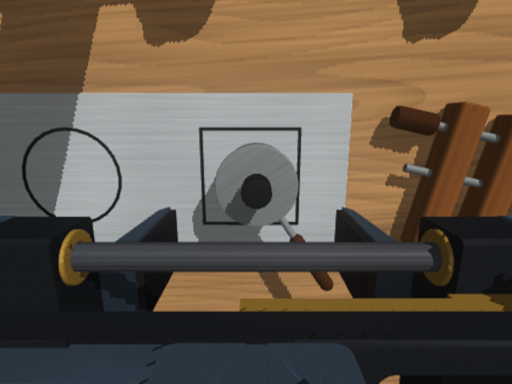

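The wrist view shows the knob at (257,190) against a prediction of (257,192), and the ring centre at (72,176) against (71,175). The estimates hold to about 2 mm, so I'll descend and grip the knob.

Run:
```python
from h import *
R=np.load('R.npy')
arm.move_l([*K0,.0815],R,feed=.08)
print(np.round(arm.current_force(),2),arm.current_ee_pos())
arm.grip(.024)
print(arm.current_width(),arm.current_grasp_force(),np.round(arm.current_force(),2),np.round(arm.current_torque(),2))
p=np.array(arm.current_ee_pos())
for f in(.05,.2,.5,.8,1):
    arm.move_l([*(K0+f*(RG-K0)),p[2]-.0002*0],R,feed=.07)
    print(f,np.round(arm.current_ee_pos(),4),np.round(arm.current_force(),2),arm.current_width())
save('scene','s1');print(arm.current_t())
```

```text
[-0.79 -0.48  0.32] [0.58022757 0.17004879 0.081881  ]
0.02900007738635709 29.999930262565613 [ 0.26 -1.24  0.9 ] [-0.18 -0.17 -0.  ]
0.05 [0.5793 0.1579 0.0816] [-0.53 -4.35  1.45] 0.029318383450761244
0.2 [0.5772 0.1237 0.0816] [-1.49 -7.02  5.65] 0.029318480119176833
0.5 [0.573  0.0555 0.0815] [ 0.27 -5.84  4.99] 0.029199053570430792
0.8 [ 0.5688 -0.0127  0.0814] [ 0.15 -3.65  0.67] 0.02914490890348276
1 [ 0.5659 -0.0583  0.0814] [-0.63 -2.67  0.61] 0.029405147808189164
10.1917
```

View pics/s1.png

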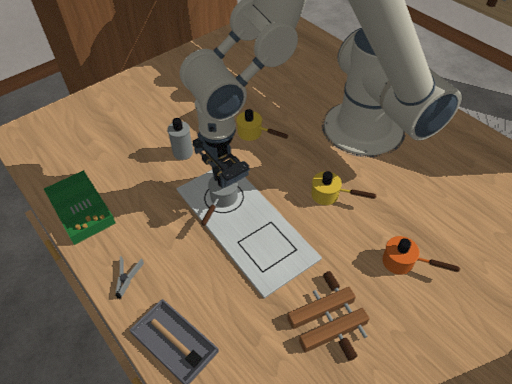

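The pot stands in the ring, at about (224,195). The square is empty and the bystanders haven't moved. Next I'll release, rise and check.

Run:
```python
from h import *
arm.grip(.070); arm.sleep(.3)
p=np.array(arm.current_ee_pos()); print(p,arm.current_width())
arm.move_l([p[0],p[1],.24],feed=.1)
arm.sleep(.3)
im=save('wrist','w1'); print(arm.current_t(),arm.current_force())
```

```text
[ 0.56601752 -0.05801255  0.08147272] 0.06959755398148143
13.3417 [0.22257642 1.08152036 0.10451868]
```

View pics/w1.png

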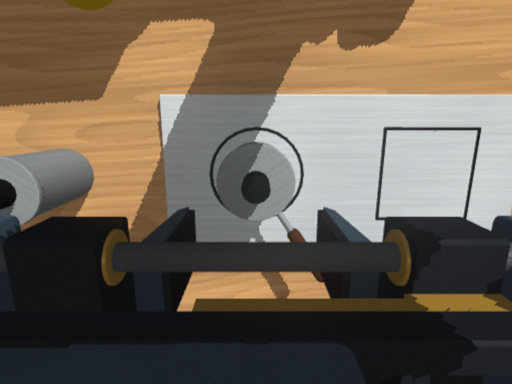

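The pot is centred left to right in the ring. I'll check the fore-aft offset with a ray, then hand in.

Run:
```python
from h import *
k=ray('wrist',(256,187),.105); r=ray('wrist',(257,174),.012); print(k,r)
if np.linalg.norm((k-r)[:2])<.009: arm.sign_off(); print('signed off')
```

```text
[ 0.56592657 -0.05809295  0.105     ] [ 0.56878101 -0.05690994  0.012     ]
the job is handed in; nothing more can be done
signed off
```

The pot was slid along the plate into the ring (about 3 mm off centre) and released, the tall pot and clamp were not touched, and the job was handed in at about 13 s.

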